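Seat a sample carousel and lock it with its spring clip

ROBOT

A 6-joint arm with a two-finger parallel gripper is mounted at the origin on the work surface. World frame = base frame: x ahead of the robot, y to its left, z up, the work surface at z = 0. Lengths are in mm, angles in rad, forces in N, time in s.
With the tool pointing down it reaches from about 275 to 1000 mm from the base axis. Payload 8.4 kg.
Tool frame: the origin (TCP) lies between the finger pads; the fingertips stand 22 mm ahead of it and the grasp point (between the pads) lies 3 mm ahead of it (r.nose_length is the z of the fingertips in the tool frame, in mm); z points along the fingers, y is the line along which they close (so a half turn about z gives the same grasp; the last joint's range is limited). The gripper opens to 85 mm and grips with 20 to 120 N. Pads are 22 mm wide; open, the fingers measure 114 mm over their backs; the gripper's body (76 mm by 85 mm) begins 54 mm behind the grasp point. The pads swing forward as they close: fully open they stand 13 mm farther back than shut.
Start: joints at [-1.287, 0.353, 1.633, -0, 1.155, -0.002], TCP at [176.202, -599.651, 253.281] pointing down, gripper open.
Joint ranges: [-2.63, 2.63], [-0.92, 2.1], [0.06, 2.66], [-1.3, 4.44], [0, 2.69], [-3.02, 3.02]. Speed limits (rad/s): [2.22, 2.22, 2.79, 3.14, 3.14, 3.14].

INTERFACE

Orientations are given as [roll, pitch, yaw] about the fixed x, y, z axes, in that order (R = Rz(yaw) Ry(pitch) Rx(roll)).
In Python, from rig import r, grab_frame, camera_params, sense gives the robot as it stands (r), with the cameras as plain functions and the readings as plain functions.
- The arm moves only by the shell command python3 steer.py FILE [FORCE], which reads ROWS from the file FILE. ROWS is a JSON list of rows, 1 to 5 of them, each an object with the fields rx, ry, rz (a rotation vector in fractions of the full range, 1 being 2 rad), dx, dy, dz (the shift in fractions of the full range, 1 being 80 cm), aperture (the opening from 0.0 (shut) to 1.0 (fully open)); a field left out counts as zero (the opening has to be given); each row shifts and turns the commanded pose from where the row before left it, along the tool's axes as they then stand; what a row does not reach is not made up. A row lasts 1/12 s, in which the tool goes at most 41.7 mm and 0.125 rad, less where a joint would pass 70% of its speed; a pose out of reach is approached as far as the arm can. The fingers move at their own pace and stop on an object; FORCE is the grip in N (left out, the last holds). Time passes only in rows, so rows that do not move let the fingers close. It prints the time, the measured TCP pose, the force, the opening and the grip force at its end. Input that does not fit is refused with a message, and nothing moves.
- sense(): the state, without advancing time (a new reading comes with each control period).
- grab_frame(name): name is "scene" or "side" or "wrist"; returns the picture (480x640x3 uint8, red, green, blue); there is no depth.
- camera_params(name): a dict with "fx", "fy", "cx", "cy" (pixels), "rvec" (rotation vector, rad) and "tvec" (3), from world to camera coordinates, as OpenCV has them. Camera axes: x right, y down, z forward; pixel columns grow to the right and rows downward; lengths in mm; the calibration is good to about 2 mm. A picture is of the moment at which its call begins: read the wrist's pose just before it. camera_params takes no time and is no camera call; for the wrist camera it gives the pose at the moment of the call.
- r.sign_off(): hands the job in; it is judged then, once.
The state is a dict: "clock": time; "qpos": joint angles; "qvel": joint speeds; "joint_efforts": joint torques, N m; "eef_pos": TCP position; "tcp_rot": TCP orientation; "contact_force": force on the tool from outside, world axes, zero at the start; "wrist_torque": the same for the moment, N m; "opening": opening from 0.0 (shut) to 1.0 (fully open); "grasp_force": force on a finger pad.
Only numpy, scipy, OpenCV 4.12 (cv2) and the standard library are available. Lean on these libraries where they do the work, as an engineer would, in place of code of your own. Each camera call takes 0.05 s, during which the arm holds its last target. There are 200 camera calls.

TASK

Put the autosampler's tube carousel back in service: press the carousel all the way down on its drive spindle so that the spindle's groove shows above the hub, then lock it by pushing the orange spring clip sideways into that groove until it snaps fully home around the spindle. Let go of the clip, leaving it seated and lying flat in the groove, and leave the bottle, the blue-lidded tub and the steel spacer where they are.

Things in the scene. Friction and masses are not known exactly. Their poses are not given: they have to be found in the camera images.
- carousel_plate (a joint): How far the white tube carousel has been pushed down its spindle (m): 0 = 14 mm proud, 0.014 = fully home on its stop; starts between 0 and 0.003. It cannot turn. A stiff fit holds it where it is left: pressing down on the hub with about 8 to 13 N moves it, and it does not spring back.
- hub_top (a point): Centre of the top face of the carousel's grey hub, on the spindle axis; moves down with the carousel; z up. The hub is a flat disc 96 mm across, 12 mm above the white deck (232 mm across). 21 clear tubes, rims 18 mm wide, stand on a circle of 100 mm radius and rise 14 mm above the hub top. Fully home, the hub top is 137 mm above the bench.
- groove (a point): Middle of the groove in the upright steel drive spindle, on its axis, 143 mm above the bench; z up. The groove is 10 mm high, its root 18 mm in diameter. The proud carousel's hub covers it; once home the hub top lies 1 mm below the groove. The clip may enter from any side.
- spindle_top (a point): Centre of the top of the spindle's head, 157 mm above the bench. The head, above the groove, is 26 mm in diameter and 9 mm high; the spindle below the groove is 26 mm too.
- sampler: The fixed autosampler: white 250 mm square housing, 52 mm high, the spindle rising from its centre. Origin on the bench under the spindle. A parked sampling arm on a column stands at one corner, (+108, +108) mm in this body's x and y; 216 mm high, pointing outward along +x.
- clip: Loose orange plastic spring clip, 20 g, 64 mm long, 32 mm wide, 6 mm thick, lying flat on the mat: a back bar, two sprung arms forming an open mouth towards +x and an upright finger tab towards -x. Origin at the centre of the bore, on the underside; z up.
- clip_seat (a point): Centre of the clip's bore at half its 6 mm thickness; axes as the clip. The arms reach 18 mm ahead (+x); their throat, 8.5 mm ahead, is 12 mm wide at rest and springs open over the 18 mm groove root with a push of about 6 to 14 N; lead-in flares open to 23 mm at the mouth. Seated, this point is on the spindle axis to within about 0.5 mm.
- clip_tab (a point): Grip point of the clip: centre of the finger tab, 36 mm behind clip_seat (-x) and 4 mm higher; axes as the clip. The tab is 20 mm long (x), 12 mm wide (y, the way to grip it) and 14 mm high, its underside flush with the clip's.
- bench_mat: Fixed blue-grey bench mat, 220 (x) by 180 (y) by 3 mm; origin at the centre of its underside. The clip and the steel spacer lie on it.
- spacer: Loose steel spacer ring, 32 mm outside, 20 mm bore, 6 mm high, flat on the mat; origin at the centre of its underside. Leave alone.
- reagent_bottle: Amber reagent bottle, white cap, 60 mm diameter, 130 mm tall, standing beyond the mat; origin at the centre of its underside, z up. Leave alone.
- tub: Pale tub with blue lid, 93 by 73 by 54 mm, standing beyond the mat; origin at the centre of its underside, z up. Leave alone.

How it is judged (in metres and radians):
On the way, in this order (a step that is already met when the one before it is completed fails the run):
1. the carousel is pushed fully home on its spindle (value of joint carousel_plate above 0.0125 m), for 0.2 s.
2. the clip is snapped into the spindle groove (horizontal distance between clip_seat and groove below 0.003 m and z of clip_seat in the frame of groove between -0.004 and 0.004 m), for 0.2 s.
At the end, for the whole second after the job is handed in: The carousel is within 1.5 mm of its stop, the clip's bore centre is within 3 mm of the spindle axis and within 4 mm of the groove's middle height, the clip lies flat within about 9 degrees and is at rest and released (all of step 2 and value of joint carousel_plate above 0.0125 m and angle between clip_seat's own z axis and vertical below 0.15 rad and linear speed of clip below 0.02 m/s); the robot touches nothing.
It fails at once if the reagent bottle is moved more than 25 mm or tipped (distance of reagent_bottle from where it was at the start of the episode above 0.025 m or angle between reagent_bottle's own z axis and vertical above 0.3 rad).
It fails at once if the tub is moved more than 25 mm or tipped (distance of tub from where it was at the start of the episode above 0.025 m or angle between tub's own z axis and vertical above 0.3 rad).
It fails at once if the spacer is moved more than 25 mm (distance of spacer from where it was at the start of the episode above 0.025 m).
It also fails if it takes over 54 s, if anything falls off the work surface, if the arm or the gripper's body presses on something with over 40 N, if the wrist force passes 120 N, or if a joint passes its speed limit or range.

## Working session

There is one attempt and no reset: what is moved stays moved. The work goes in short steps, Python scripts to look and compute and a shell command to move; the robot and the scene stay as the last step left them, time stands still between calls to the robot, and variables do not carry over. Pictures are saved under pics/ and viewed, at most 10 in all, crops included, and the job is handed in when it is done.

```bash
ls; mkdir -p pics
python3 - <<'E'
from rig import r, grab_frame, camera_params, sense
import cv2,numpy as np
ims=[]
for n in ("scene","side"):
    im=grab_frame(n); cv2.imwrite(f"pics/{n}0.png",im[:,:,::-1]); p=camera_params(n); print(n,{k:np.round(v,3).tolist() for k,v in p.items()})
s=sense(); print(s)
E
```

```text
pics
rig.py
steer.py
scene {'fx': 496.062, 'fy': 496.062, 'cx': 319.298, 'cy': 241.679, 'rvec': [1.904, 2.224, -0.329], 'tvec': [113.638, -554.493, 1160.775]}
side {'fx': 615.712, 'fy': 615.712, 'cx': 325.865, 'cy': 230.258, 'rvec': [2.795, -0.094, 0.006], 'tvec': [-626.971, 81.18, 1013.411]}
{'clock': 0.1, 'qpos': array([-1.28737571e+00,  3.53595543e-01,  1.63403747e+00, -3.13390618e-06,
        1.15522397e+00, -2.38247115e-03]), 'qvel': array([ 0.00023291, -0.0010063 , -0.00174071, -0.00125759, -0.0007122 ,
        0.00074156]), 'joint_efforts': array([ 3.52983607e-04, -6.06356335e+01, -3.42817247e+01,  4.89295337e-05,
        3.87731256e-03, -2.86722582e-05]), 'eef_pos': array([ 176.10403652, -599.26455886,  252.63588229]), 'tcp_rot': array([-3.14032832e+00, -1.46672305e-07,  2.85804359e-01]), 'contact_force': array([-0.41735947, -0.5094194 ,  0.18096019]), 'wrist_torque': array([ 0.01187424,  0.01136952, -0.00886159]), 'grasp_force': 0.0, 'opening': 0.9963277003582358}
```

View pics/scene0.png

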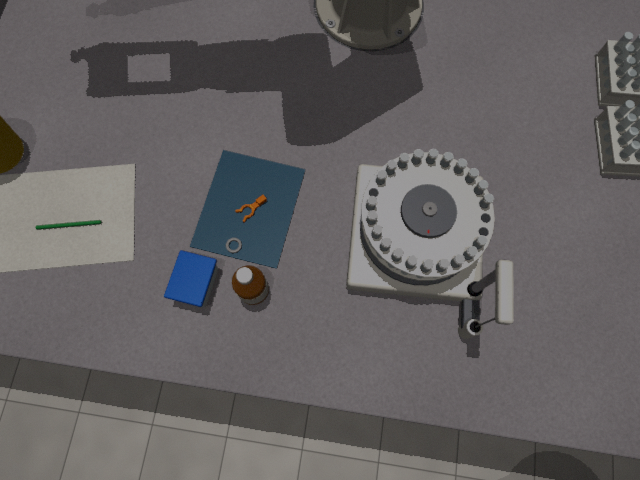

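View pics/side0.png

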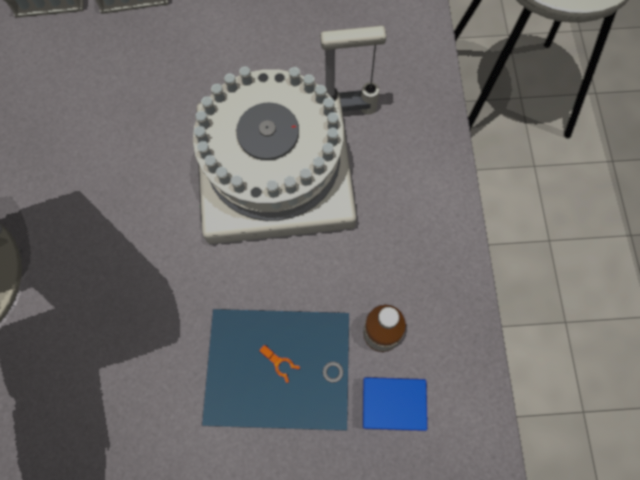

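```bash
cat > h.py <<'E'
from rig import r, grab_frame, camera_params, sense
import cv2,numpy as np
def cam(n):
    p=camera_params(n); R,_=cv2.Rodrigues(np.array(p["rvec"],float)); t=np.array(p["tvec"],float).ravel()
    K=np.array([[p["fx"],0,p["cx"]],[0,p["fy"],p["cy"]],[0,0,1]]); return K,R,t
def ray(c,uv):
    K,R,t=c; uv=np.atleast_2d(uv).astype(float)
    d=(R.T@np.linalg.inv(K)@np.c_[uv,np.ones(len(uv))].T).T; return -R.T@t,d
def onz(c,uv,z):
    o,d=ray(c,uv); return o+d*((z-o[2])/d[:,2])[:,None]
def tri(ca,a,cb,b):
    P=[K@np.c_[R,t] for K,R,t in (ca,cb)]
    X=cv2.triangulatePoints(P[0],P[1],np.array(a,float).reshape(2,1),np.array(b,float).reshape(2,1)); return (X[:3]/X[3]).ravel()
def proj(c,X):
    K,R,t=c; q=(K@(R@np.atleast_2d(X).T+t[:,None])).T; return q[:,:2]/q[:,2:]
def orange(im):
    h=cv2.cvtColor(im,cv2.COLOR_RGB2HSV); m=cv2.inRange(h,(5,170,120),(18,255,255))
    n,l,s,c=cv2.connectedComponentsWithStats(m); return l,s,c
E
python3 - <<'E'
from h import *
C={n:cam(n) for n in("scene","side")}
hub={}
for n,g,w in (("scene",(429,210),45),("side",(267,130),48)):
    im=cv2.imread(f"pics/{n}0.png")[:,:,::-1].copy(); c=C[n]
    g_=cv2.cvtColor(im,cv2.COLOR_RGB2GRAY)
    m=np.zeros_like(g_); cv2.circle(m,g,w,255,-1); m=((g_<120)&(m>0)).astype(np.uint8)*255
    cs,_=cv2.findContours(m,cv2.RETR_EXTERNAL,cv2.CHAIN_APPROX_NONE); k=min(cs,key=lambda k:-cv2.contourArea(k) if cv2.pointPolygonTest(k,tuple(map(float,g)),False)>0 else 0)
    e=cv2.fitEllipse(k); hub[n]=e[0]; print(n,e, onz(c,e[0],150))
    l,s,ct=orange(im)
    for i in range(1,len(s)):
        if 40<s[i,4]<1500:
            ys,xs=np.where(l==i); X=onz(c,np.c_[xs,ys],9)[:,:2]; mu=X.mean(0); w_,v=np.linalg.eigh(np.cov((X-mu).T)); a=v[:,1]; q=(X-mu)@a
            print(n,"orange",s[i],ct[i],mu,a,q.min(),q.max(), np.histogram(q,8)[0])
    h=cv2.cvtColor(im,cv2.COLOR_RGB2HSV)
print("hub",tri(C["scene"],hub["scene"],C["side"],hub["side"]))
for n,sp,bo,tu,col in (("scene",(233,245),(245,275),(192,278),(475,289)),("side",(333,372),(389,317),(395,404),(338,95))):
    print(n,"spacer",onz(C[n],sp,6),"cap",onz(C[n],bo,130),"tub",onz(C[n],tu,54))
print(onz(C["scene"],[(505,262),(505,320),(360,168),(350,293),(478,298)],0), onz(C["scene"],[(505,262),(505,322)],216))
E
```

```text
scene ((428.2897644042969, 210.9843292236328), (53.016300201416016, 56.09596252441406), 113.39888000488281) [[552.68480389 159.30013242 150.        ]]
scene orange [236 195  30  26 143] [252.76223776 205.48951049] [ 538.36651346 -167.6412788 ] [-0.78363188  0.62122546] -34.660251403988525 30.221542742263978 [12 17 13 23 23 14 20 21]
side ((267.5113525390625, 131.36709594726562), (56.5770378112793, 61.80302429199219), 84.76323699951172) [[550.96397311 154.29221409 150.        ]]
side orange [261 346  38  35 251] [275.8247012  359.74103586] [ 539.37704874 -167.94303647] [-0.73258513  0.68067542] -33.96053593618777 28.751289511188748 [25 23 21 42 36 33 36 35]
hub [549.68635442 160.30587926 140.28958023]
scene spacer [[ 625.53176323 -190.8244885     6.        ]] cap [[ 707.37340514 -132.6615082   130.        ]] tub [[ 712.14666062 -241.80562854   54.        ]]
side spacer [[ 626.77914757 -192.20893438    6.        ]] cap [[ 708.15446325 -137.30435387  130.        ]] tub [[ 712.39796434 -249.14852044   54.        ]]
[[ 5.75352249e+02  3.45500413e+02  0.00000000e+00]
 [ 6.90228125e+02  3.50639342e+02  0.00000000e+00]
 [ 4.18027186e+02  3.60567952e+01 -1.13686838e-13]
 [ 6.84050924e+02  5.12788473e+01  0.00000000e+00]
 [ 6.55638987e+02  2.97095445e+02  0.00000000e+00]] [[644.21652769 270.68531278 216.        ]
 [735.8526553  274.78462062 216.        ]]
```

The rows are not in the units I measure in: shifts go in shares of 80 cm and turns go in shares of 2 rad. I convert before sending: -0.125 rad / 2 = -0.0625.

```bash
echo '[{"rz":-0.0625,"aperture":1},{"rz":-0.0625,"aperture":1},{"rz":-0.0625,"aperture":1},{"rz":-0.0625,"aperture":1},{"rz":-0.0625,"aperture":1}]' > next.json && python3 steer.py next.json 40
echo '[{"rz":-0.0625,"aperture":1},{"rz":-0.0625,"aperture":1},{"rz":-0.0625,"aperture":1},{"rz":-0.0625,"aperture":1},{"rz":-0.0625,"aperture":1}]' > next.json && python3 steer.py next.json
echo '[{"rz":-0.0625,"aperture":1},{"rz":-0.0625,"aperture":1},{"rz":-0.0625,"aperture":1},{"rz":-0.0625,"aperture":1},{"rz":-0.0625,"aperture":1}]' > next.json && python3 steer.py next.json
echo '[{"rz":-0.0625,"aperture":1},{"rz":-0.0625,"aperture":1},{"dy":0.05,"aperture":1},{"dy":0.05,"aperture":1},{"dy":0.05,"aperture":1}]' > next.json && python3 steer.py next.json
echo '[{"dy":0.05,"aperture":1},{"dy":0.05,"aperture":1},{"dy":0.05,"aperture":1},{"dy":0.05,"aperture":1},{"dy":0.05,"aperture":1}]' > next.json && python3 steer.py next.json
echo '[{"dy":0.05,"aperture":1},{"dy":0.05,"aperture":1},{"dy":0.05,"aperture":1},{"dy":0.05,"aperture":1},{"aperture":1}]' > next.json && python3 steer.py next.json
python3 - <<'E'
from h import *
c=cam("wrist"); im=grab_frame("wrist"); cv2.imwrite("pics/w1.png",im[:,:,::-1]); np.savez("w1.npz",K=c[0],R=c[1],t=c[2]); print(-c[1].T@c[2],c[1])
E
```

```text
clock: 0.52
eef_pos: [176.1, -599.4, 252.8]
tcp_rot: [-3.141, -0.001, 0.917]
contact_force: [-0.0, 0.6, 0.0]
opening: 1.002
grasp_force: 0.0
clock: 0.93
eef_pos: [176.1, -599.4, 252.8]
tcp_rot: [-3.141, -0.001, 1.542]
contact_force: [-0.0, -0.1, 0.3]
opening: 1.002
grasp_force: 0.0
clock: 1.35
eef_pos: [176.1, -599.4, 252.8]
tcp_rot: [3.141, -0.001, 2.167]
contact_force: [1.1, 0.3, -0.5]
opening: 1.003
grasp_force: 0.0
clock: 1.77
eef_pos: [256.5, -509.2, 252.7]
tcp_rot: [3.141, -0.001, 2.409]
contact_force: [1.3, -0.5, -0.2]
opening: 1.001
grasp_force: 0.0
clock: 2.18
eef_pos: [390.6, -359.6, 253.2]
tcp_rot: [3.142, -0.0, 2.411]
contact_force: [1.3, -0.5, 0.7]
opening: 1.001
grasp_force: 0.0
clock: 2.6
eef_pos: [500.3, -237.6, 253.2]
tcp_rot: [3.139, 0.0, 2.415]
contact_force: [-0.5, 0.7, -0.9]
opening: 1.002
grasp_force: 0.0
[ 451.27980558 -193.40044232  373.35445936] [[ 0.66364083  0.74805048  0.00115573]
 [ 0.72223094 -0.64113564  0.25947556]
 [ 0.19484179 -0.17136387 -0.96574898]]
```

View pics/w1.png

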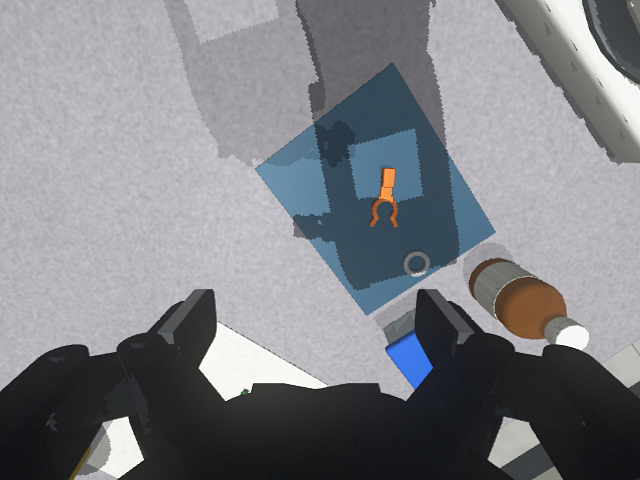

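To row units: 40 mm / 800 = 0.05.

```bash
echo '[{"dy":0.05,"aperture":1},{"dy":0.05,"aperture":1},{"aperture":1}]' > next.json && python3 steer.py next.json
cat > clip.py <<'E'
from h import *
def meas(c,im,z=9):
    h=cv2.cvtColor(im,cv2.COLOR_RGB2HSV); m=cv2.inRange(h,(5,150,80),(18,255,255))
    n,l,s,ct=cv2.connectedComponentsWithStats(m)
    out=[]
    for i in range(1,n):
        if s[i,4]<150: continue
        ys,xs=np.where(l==i); P=onz(c,np.c_[xs,ys],z)[:,:2]
        (cx,cy),(a,b),ang=cv2.minAreaRect(P.astype(np.float32)); 
        if not 45<max(a,b)<85: continue
        mu=P.mean(0); w,v=np.linalg.eigh(np.cov((P-mu).T)); ax=v[:,1]; q=(P-mu)@ax
        out.append((s[i].tolist(),ct[i].round(1),mu.round(1),np.arctan2(*ax[::-1]).round(3),q.min().round(1),q.max().round(1),(a,b)))
    return out,m
E
python3 - <<'E'
from clip import *
c=cam("wrist"); im=grab_frame("wrist"); cv2.imwrite("pics/w2.png",im[:,:,::-1]); np.savez("w2.npz",K=c[0],R=c[1],t=c[2])
big=[]
for k in(1,2):
    d=np.load(f"w{k}.npz"); c=(d["K"],d["R"],d["t"]); im=cv2.imread(f"pics/w{k}.png")[:,:,::-1].copy()
    o,m=meas(c,im); print(o)
    x,y,w,h=o[0][0][:4]; x-=15;y-=15; print("crop",x,y)
    big.append(cv2.resize(im[y:y+100,x:x+70,::-1],None,fx=5,fy=5,interpolation=cv2.INTER_CUBIC))
cv2.imwrite("pics/crop.png",np.hstack(big))
E
```

```text
clock: 2.9
eef_pos: [552.9, -179.6, 253.2]
tcp_rot: [3.139, 0.0, 2.412]
contact_force: [-0.7, 0.3, 0.2]
opening: 0.999
grasp_force: 0.0
[([370, 168, 28, 59, 668], array([385.8, 195.1]), array([ 538.7, -167. ]), np.float64(2.378), np.float64(-35.0), np.float64(29.6), (30.495826721191406, 63.852970123291016)), ([504, 289, 46, 50, 1394], array([525.1, 314.5]), array([ 764.1, -130.6]), np.float64(2.623), np.float64(-35.4), np.float64(32.4), (53.337188720703125, 65.20883178710938))]
crop 355 153
[([301, 167, 27, 59, 569], array([314.6, 194. ]), array([ 538.5, -166.7]), np.float64(2.388), np.float64(-34.9), np.float64(29.3), (29.200387954711914, 63.745914459228516)), ([439, 285, 38, 28, 497], array([458.1, 296.7]), array([ 743.6, -120.2]), np.float64(-2.895), np.float64(-31.0), np.float64(24.5), (55.51519012451172, 23.772789001464844))]
crop 286 152
```

View pics/crop.png

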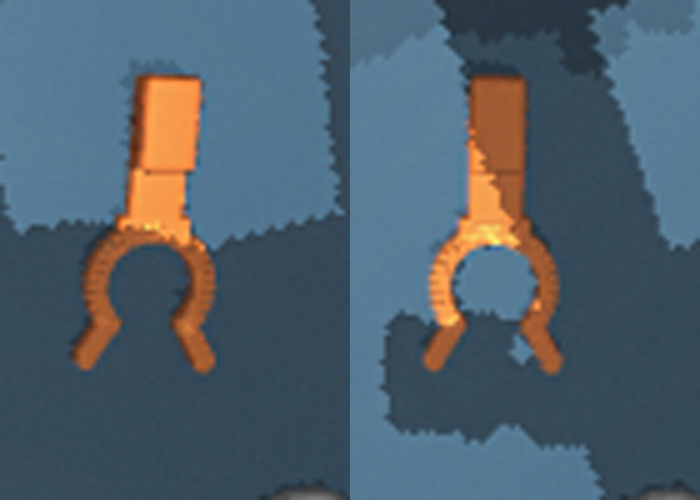

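Run:
```python
from h import *
C=[]
for k in(1,2):
    d=np.load(f"w{k}.npz"); C.append((d["K"],d["R"],d["t"]))
T=[(389.0,177.4),(315.3,176.4)];B=[(384.6,209.2),(314.6,209.0)]
print(tri(C[0],T[0],C[1],T[1]),tri(C[0],B[0],C[1],B[1]))
t=[onz(C[k],T[k],17)[0,:2] for k in(0,1)];b=[onz(C[k],B[k],8)[0,:2] for k in(0,1)];print(t,b)
v=np.mean(t,0)-np.mean(b,0);print(np.linalg.norm(v),np.arctan2(v[1],v[0]))
# side edges of tab: yaw from right edges
for k,(a,bb) in enumerate((((201,77),(196,171)),((525-350,77),(524-350,171)))):
    off=[(355,153),(286,152)][k]
    p=onz(C[k],[np.array(a)/5+off,np.array(bb)/5+off],17); w=p[0]-p[1]; print(np.hypot(*w[:2]),np.arctan2(w[1],w[0]))
```

```text
[ 524.35327393 -153.01999219   15.86765901] [ 550.82012559 -177.643508      6.68884549]
[array([ 524.15017803, -153.17085537]), array([ 524.26174308, -152.93946354])] [array([ 550.17386819, -177.46801086]), array([ 550.92892616, -177.73910074])]
36.00980135606621 2.391489414892872
19.639670089338672 2.4240614946239507
19.60621066954882 2.407186242351398
```

To row units: 32 mm / 800 = 0.04, 26 mm / 800 = 0.0325.

```bash
echo '[{"dx":0.0325,"dy":0.04,"aperture":1},{"dx":0.0325,"dy":0.04,"aperture":1},{"dx":0.0325,"dy":0.04,"aperture":1},{"dx":0.0325,"dy":0.04,"aperture":1},{"dx":0.0325,"dy":0.04,"aperture":0.6}]' > next.json && python3 steer.py next.json
echo '[{"dx":0.0325,"dy":0.04,"aperture":0.6},{"dx":0.0325,"dy":0.04,"aperture":0.6},{"aperture":0.6}]' > next.json && python3 steer.py next.json
cat > shot.py <<'E'
import sys
from h import *
k=sys.argv[1]; c=cam("wrist"); im=grab_frame("wrist"); cv2.imwrite(f"pics/{k}.png",im[:,:,::-1]); np.savez(f"{k}.npz",K=c[0],R=c[1],t=c[2])
E
python3 shot.py h1
echo '[{"dy":0.0438,"aperture":0.6},{"dy":0.0438,"aperture":0.6},{"aperture":0.6}]' > next.json && python3 steer.py next.json
python3 shot.py h2
python3 -c "
import cv2,numpy as np
cv2.imwrite('pics/hh.png',np.hstack([cv2.resize(cv2.imread(f'pics/h{k}.png'),(400,300),interpolation=cv2.INTER_AREA) for k in (1,2)]))"
```

```text
clock: 3.37
eef_pos: [559.1, 23.3, 253.2]
tcp_rot: [-3.141, -0.0, 2.409]
contact_force: [1.1, -0.4, -0.3]
opening: 0.883
grasp_force: 0.0
clock: 3.62
eef_pos: [563.7, 110.1, 253.2]
tcp_rot: [3.14, -0.001, 2.413]
contact_force: [-0.1, -0.4, -0.2]
opening: 0.601
grasp_force: 0.0
clock: 3.92
eef_pos: [614.0, 158.8, 253.3]
tcp_rot: [3.139, 0.001, 2.411]
contact_force: [-1.0, -0.0, 0.5]
opening: 0.599
grasp_force: 0.0
```

View pics/hh.png

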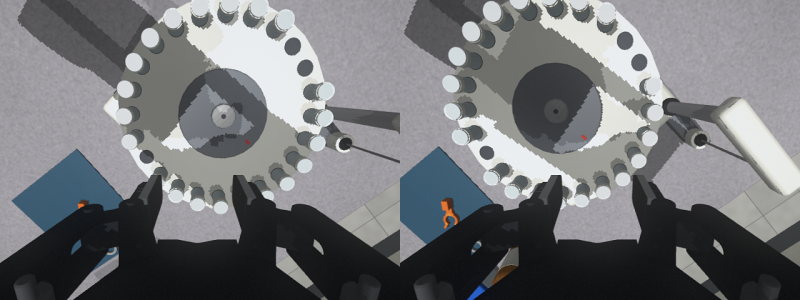

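Run:
```python
from h import *
C=[];D=[]
for k,g in((1,(357,186)),(2,(250,178))):
    d=np.load(f"h{k}.npz"); C.append((d["K"],d["R"],d["t"])); im=cv2.imread(f"pics/h{k}.png",0)
    x0,y0=g[0]-10,g[1]-10; a=255-im[y0:y0+21,x0:x0+21].astype(float); w=np.clip(a-np.percentile(a,92),0,None); ys,xs=np.mgrid[:21,:21]
    D.append((x0+(w*xs).sum()/w.sum(),y0+(w*ys).sum()/w.sum()))
    print(D[-1],onz(C[-1],D[-1],157)); cv2.imwrite(f"pics/hc{k}.png",cv2.resize(cv2.imread(f"pics/h{k}.png")[g[1]-30:g[1]+30,g[0]-35:g[0]+35],None,fx=5.5,fy=5.5))
print(tri(C[0],D[0],C[1],D[1]))
cv2.imwrite("pics/hc.png",np.hstack([cv2.imread(f"pics/hc{k}.png") for k in(1,2)]))
```

```text
(np.float64(357.14695340501794), np.float64(185.68458781362008)) [[549.27927449 160.02645988 157.        ]]
(np.float64(248.41825095057035), np.float64(177.44106463878327)) [[549.28033726 160.02223619 157.        ]]
[549.27957698 160.02497968 157.00665161]
```

View pics/hc.png

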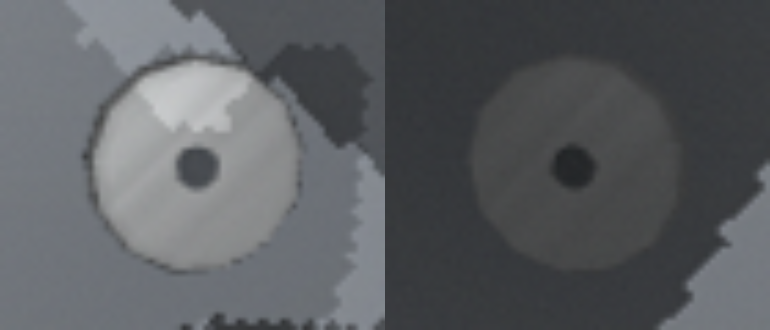

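To row units: 35 mm / 800 = 0.0438, 33 mm / 800 = 0.0413.

```bash
echo '[{"dx":0.0306,"dy":-0.0263,"aperture":0.6},{"dx":0.0306,"dy":-0.0263,"aperture":0.6},{"dz":0.0438,"aperture":0.6},{"dz":0.0413,"aperture":0.6},{"aperture":0.6}]' > next.json && python3 steer.py next.json
echo '[{"dz":0.0038,"aperture":0.6},{"dz":0.0038,"aperture":0.6},{"dz":0.0038,"aperture":0.6},{"dz":0.0038,"aperture":0.6}]' > next.json && python3 steer.py next.json
```

```text
clock: 4.38
eef_pos: [541.9, 155.8, 180.4]
tcp_rot: [-3.134, -0.004, 2.409]
contact_force: [-1.9, -0.8, -0.9]
opening: 0.599
grasp_force: 0.0
clock: 4.72
eef_pos: [547.2, 159.0, 174.5]
tcp_rot: [3.14, 0.001, 2.41]
contact_force: [1.1, 0.4, 0.5]
opening: 0.603
grasp_force: 0.0
```

To row units: 2 mm / 800 = 0.0025.

```bash
for i in 1; do echo '[{"dz":0.0025,"aperture":0.6},{"dz":0.0025,"aperture":0.6},{"dz":0.0025,"aperture":0.6}]' > next.json && python3 steer.py next.json | egrep 'eef|contact'; echo '[{"dz":0.0025,"aperture":0.6},{"dz":0.0025,"aperture":0.6},{"dz":0.0013,"aperture":0.6}]' > next.json && python3 steer.py next.json| egrep 'eef|contact'; done
```

```text
eef_pos: [546.6, 159.3, 168.1]
contact_force: [-2.9, -1.7, 11.3]
eef_pos: [546.5, 159.3, 163.4]
contact_force: [-2.8, -1.0, 10.8]
```

To row units: 2 mm / 800 = 0.0025, 1 mm / 800 = 0.0013.

```bash
echo '[{"dz":0.0025,"aperture":0.6},{"dz":0.0025,"aperture":0.6},{"dz":0.0013,"aperture":0.6}]' > next.json && python3 steer.py next.json | egrep 'eef|contact'; echo '[{"dz":0.0013,"aperture":0.6},{"dz":0.0013,"aperture":0.6},{"aperture":0.6}]' > next.json && python3 steer.py next.json| egrep 'eef|contact'
```

```text
eef_pos: [546.6, 159.3, 158.4]
contact_force: [-2.9, -0.9, 10.5]
eef_pos: [546.6, 159.3, 156.3]
contact_force: [-2.4, -1.3, 8.1]
```

To row units: 1 mm / 800 = 0.0013.

```bash
echo '[{"dz":0.0013,"aperture":0.6},{"aperture":0.6}]' > next.json && python3 steer.py next.json | egrep 'eef|contact'; echo '[{"dz":0.0013,"aperture":0.6},{"aperture":0.6}]' > next.json && python3 steer.py next.json| egrep 'eef|contact'
```

```text
eef_pos: [546.6, 159.3, 155.7]
contact_force: [-3.9, -0.8, 12.9]
eef_pos: [546.6, 159.3, 155.7]
contact_force: [-7.4, -3.2, 23.9]
```

To row units: -35 mm / 800 = -0.0438, -30 mm / 800 = -0.0375.

```bash
echo '[{"aperture":0.6},{"dz":-0.0375,"aperture":0.6},{"dz":-0.0438,"aperture":0.6},{"dz":-0.0375,"aperture":0.6},{"aperture":0.6}]' > next.json && python3 steer.py next.json 
echo '[{"dx":-0.03,"dy":-0.0388,"aperture":0.6},{"dx":-0.03,"dy":-0.0388,"aperture":0.6},{"dx":-0.03,"dy":-0.0388,"aperture":0.6},{"dx":-0.03,"dy":-0.0388,"aperture":0.6},{"dx":-0.03,"dy":-0.0388,"aperture":0.6}]' > next.json && python3 steer.py next.json
echo '[{"dx":-0.03,"dy":-0.0388,"aperture":0.6},{"dx":-0.03,"dy":-0.0388,"aperture":0.6},{"dx":-0.03,"dy":-0.0388,"aperture":0.6},{"aperture":0.6},{"aperture":0.6}]' > next.json && python3 steer.py next.json
```

```text
clock: 6.47
eef_pos: [549.2, 160.2, 254.7]
tcp_rot: [3.134, 0.005, 2.411]
contact_force: [0.6, 0.5, -0.0]
opening: 0.6
grasp_force: 0.0
clock: 6.88
eef_pos: [531.7, -37.8, 248.2]
tcp_rot: [3.141, 0.0, 2.412]
contact_force: [0.4, -0.2, 0.1]
opening: 0.603
grasp_force: 0.0
clock: 7.3
eef_pos: [523.3, -155.4, 248.0]
tcp_rot: [-3.142, -0.0, 2.407]
contact_force: [-0.3, 0.8, 0.2]
opening: 0.598
grasp_force: 0.0
```

To row units: 40 mm / 800 = 0.05, 2.4 mm / 800 = 0.003.

```bash
echo '[{"dx":0.0013,"dy":0.003,"dz":0.05,"aperture":0.6},{"dz":0.05,"aperture":0.6},{"dz":0.05,"aperture":0.5},{"dz":0.05,"aperture":0.4},{"aperture":0.4}]' > next.json && python3 steer.py next.json 
echo '[{"dz":0.0375,"aperture":0.4},{"dz":0.0188,"aperture":0.4},{"dz":0.0125,"aperture":0.4},{"aperture":0.4},{"aperture":0.4}]' > next.json && python3 steer.py next.json
```

```text
clock: 7.72
eef_pos: [519.8, -148.4, 81.6]
tcp_rot: [-3.137, -0.011, 2.412]
contact_force: [-0.9, 1.0, -0.8]
opening: 0.397
grasp_force: 0.0
clock: 8.13
eef_pos: [525.2, -150.8, 34.4]
tcp_rot: [3.141, 0.001, 2.411]
contact_force: [0.3, 0.8, 0.2]
opening: 0.4
grasp_force: 0.0
```

To row units: 4 mm / 800 = 0.005, -2.3 mm / 800 = -0.0029.

```bash
echo '[{"dx":-0.0009,"dy":-0.0029,"dz":0.005,"aperture":0.4},{"dz":0.0038,"aperture":0.4},{"aperture":0.4}]' > next.json && python3 steer.py next.json
python3 shot.py g1
echo '[{"aperture":0},{"aperture":0},{"aperture":0},{"aperture":0},{"aperture":0}]' > next.json && python3 steer.py next.json 60
echo '[{"aperture":0},{"aperture":0},{"aperture":0}]' > next.json && python3 steer.py next.json; python3 shot.py g2
python3 -c "
import cv2,numpy as np
cv2.imwrite('pics/gg.png',np.hstack([cv2.imread(f'pics/g{k}.png')[120:480,120:520] for k in (1,2)]))"
```

```text
clock: 8.38
eef_pos: [523.7, -153.5, 26.8]
tcp_rot: [3.141, 0.001, 2.411]
contact_force: [-0.3, -0.4, -1.0]
opening: 0.401
grasp_force: 0.0
clock: 8.85
eef_pos: [523.7, -153.5, 26.8]
tcp_rot: [3.141, 0.0, 2.411]
contact_force: [-0.9, -0.2, 4.9]
opening: 0.118
grasp_force: 59.2
clock: 9.1
eef_pos: [523.6, -153.5, 26.8]
tcp_rot: [3.141, 0.0, 2.411]
contact_force: [-1.4, 0.4, 5.7]
opening: 0.119
grasp_force: 59.2
```

View pics/gg.png

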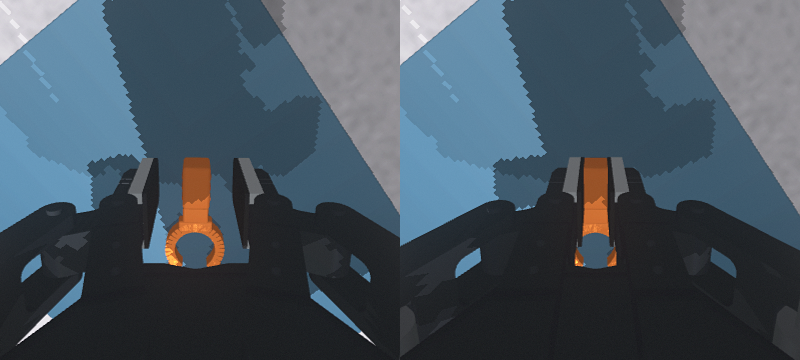

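To row units: -40 mm / 800 = -0.05, -30 mm / 800 = -0.0375.

```bash
echo '[{"dz":-0.0125,"aperture":0},{"dz":-0.0375,"aperture":0},{"dz":-0.05,"aperture":0},{"dz":-0.05,"aperture":0},{"dz":-0.05,"aperture":0}]' > next.json && python3 steer.py next.json 
echo '[{"dz":-0.05,"aperture":0},{"dz":-0.025,"aperture":0},{"aperture":0},{"dx":0.0163,"dy":0.0156,"aperture":0},{"dx":0.0325,"dy":0.0313,"aperture":0}]' > next.json && python3 steer.py next.json
echo '[{"dx":0.0325,"dy":0.0313,"aperture":0},{"dx":0.0325,"dy":0.0313,"aperture":0},{"dx":0.0325,"dy":0.0313,"aperture":0},{"dx":0.0325,"dy":0.0313,"aperture":0},{"dx":0.0325,"dy":0.0313,"aperture":0}]' > next.json && python3 steer.py next.json
echo '[{"dx":0.0325,"dy":0.0313,"aperture":0},{"dx":0.0325,"dy":0.0313,"aperture":0},{"dx":0.0325,"dy":0.0313,"aperture":0},{"dx":0.0163,"dy":0.0156,"aperture":0},{"aperture":0}]' > next.json && python3 steer.py next.json
echo '[{"aperture":0},{"aperture":0}]' > next.json && python3 steer.py next.json; python3 shot.py c1
```

```text
clock: 9.57
eef_pos: [522.9, -153.2, 188.5]
tcp_rot: [-3.141, -0.0, 2.411]
contact_force: [0.9, -0.3, -0.5]
opening: 0.122
grasp_force: 58.7
clock: 9.98
eef_pos: [519.6, -101.1, 246.8]
tcp_rot: [3.142, 0.002, 2.408]
contact_force: [1.1, -0.1, -0.5]
opening: 0.118
grasp_force: 58.6
clock: 10.4
eef_pos: [505.1, 82.0, 246.0]
tcp_rot: [-3.141, -0.001, 2.41]
contact_force: [0.3, 0.4, 0.8]
opening: 0.119
grasp_force: 58.6
clock: 10.82
eef_pos: [495.9, 209.6, 245.9]
tcp_rot: [3.141, -0.001, 2.414]
contact_force: [0.3, 0.6, -0.5]
opening: 0.119
grasp_force: 58.7
clock: 10.98
eef_pos: [496.2, 205.7, 245.9]
tcp_rot: [-3.14, -0.0, 2.411]
contact_force: [-0.0, -0.1, -0.5]
opening: 0.116
grasp_force: 58.7
```

View pics/c1.png

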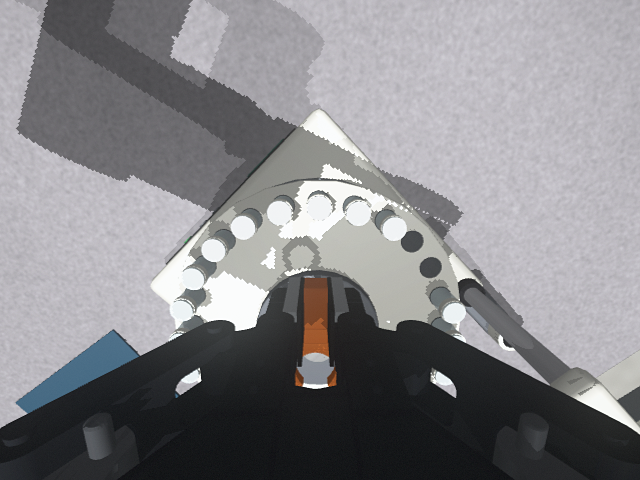

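To row units: 15 mm / 800 = 0.0188, 1.5 mm / 800 = 0.0019.

```bash
echo '[{"dx":0.0019,"dy":0.0018,"dz":0.0125,"aperture":0},{"dz":0.0188,"aperture":0},{"dz":0.0188,"aperture":0},{"dz":0.01,"aperture":0},{"aperture":0}]' > next.json && python3 steer.py next.json 
echo '[{"dz":0.0088,"aperture":0},{"dz":0.0088,"aperture":0},{"dz":0.0088,"aperture":0},{"dz":0.0063,"aperture":0},{"aperture":0}]' > next.json && python3 steer.py next.json
echo '[{"dz":0.005,"aperture":0},{"dz":0.0038,"aperture":0},{"dz":0.0013,"aperture":0},{"aperture":0},{"aperture":0}]' > next.json && python3 steer.py next.json
```

```text
clock: 11.45
eef_pos: [495.4, 207.2, 196.1]
tcp_rot: [-3.138, -0.002, 2.41]
contact_force: [-0.9, -0.8, -0.1]
opening: 0.117
grasp_force: 58.7
clock: 11.87
eef_pos: [495.9, 208.1, 171.2]
tcp_rot: [-3.14, -0.001, 2.411]
contact_force: [0.2, -0.6, -1.3]
opening: 0.122
grasp_force: 58.7
clock: 12.28
eef_pos: [496.6, 208.4, 164.4]
tcp_rot: [3.141, 0.0, 2.411]
contact_force: [0.1, -0.3, -0.4]
opening: 0.119
grasp_force: 58.7
```

To row units: -5 mm / 800 = -0.0063, -3 mm / 800 = -0.0038.

```bash
echo '[{"dx":-0.0063,"dy":-0.0011,"dz":0.0008,"aperture":0},{"dx":-0.0063,"aperture":0},{"dx":-0.0038,"aperture":0},{"aperture":0}]' > next.json && python3 steer.py next.json|egrep 'eef|cont' 
echo '[{"dx":-0.0025,"aperture":0},{"dx":-0.0025,"aperture":0},{"aperture":0}]' > next.json && python3 steer.py next.json|egrep 'eef|cont'
```

```text
eef_pos: [506.3, 198.5, 163.8]
contact_force: [-0.6, -0.4, -0.8]
eef_pos: [508.9, 196.2, 163.7]
contact_force: [-0.2, 0.1, -0.2]
```

To row units: -2 mm / 800 = -0.0025.

```bash
echo '[{"dx":-0.0025,"aperture":0},{"dx":-0.0025,"aperture":0},{"dx":-0.0025,"aperture":0},{"aperture":0}]' > next.json && python3 steer.py next.json|egrep 'eef|cont' 
echo '[{"dx":-0.0025,"aperture":0},{"dx":-0.0025,"aperture":0},{"aperture":0}]' > next.json && python3 steer.py next.json|egrep 'eef|cont'
```

```text
eef_pos: [512.6, 192.5, 163.5]
contact_force: [-2.2, 2.2, -0.7]
eef_pos: [516.3, 189.5, 163.7]
contact_force: [-0.5, 0.9, -1.7]
```

To row units: -2 mm / 800 = -0.0025.

```bash
echo '[{"dx":-0.0025,"aperture":0},{"dx":-0.0025,"aperture":0},{"aperture":0}]' > next.json && python3 steer.py next.json|egrep 'eef|cont' 
echo '[{"dx":-0.0025,"aperture":0},{"dx":-0.0013,"aperture":0},{"aperture":0}]' > next.json && python3 steer.py next.json|egrep 'eef|cont|grasp'
echo '[{"dx":-0.0013,"aperture":0},{"aperture":0}]' > next.json && python3 steer.py next.json|egrep 'eef|cont|grasp'
```

```text
eef_pos: [519.8, 186.6, 163.9]
contact_force: [1.5, -1.4, -2.0]
eef_pos: [521.5, 184.9, 163.7]
contact_force: [0.2, 0.6, -0.5]
grasp_force: 58.7
eef_pos: [522.1, 184.3, 163.7]
contact_force: [-0.5, 0.2, -0.3]
grasp_force: 58.7
```

To row units: -1 mm / 800 = -0.0013.

```bash
echo '[{"dx":-0.0013,"aperture":0},{"aperture":0}]' > next.json && python3 steer.py next.json|egrep 'eef|cont|grasp'; echo '[{"dx":-0.0013,"aperture":0},{"aperture":0}]' > next.json && python3 steer.py next.json|egrep 'eef|cont|grasp'
python3 shot.py e1
python3 - <<'E'
from h import *
o=[]
for n,g in (("scene",(429,210)),("side",(267,130))):
    im=grab_frame(n); cv2.imwrite(f"pics/{n}1.png",im[:,:,::-1]); o.append(cv2.resize(im[g[1]-40:g[1]+40,g[0]-40:g[0]+40,::-1],(400,400),interpolation=cv2.INTER_CUBIC))
cv2.imwrite("pics/e.png",np.hstack(o))
E
```

```text
eef_pos: [522.6, 183.7, 163.7]
contact_force: [-0.0, 0.0, 0.4]
grasp_force: 58.7
eef_pos: [522.8, 183.5, 163.6]
contact_force: [-3.2, 4.4, 1.1]
grasp_force: 58.9
```

View pics/e1.png

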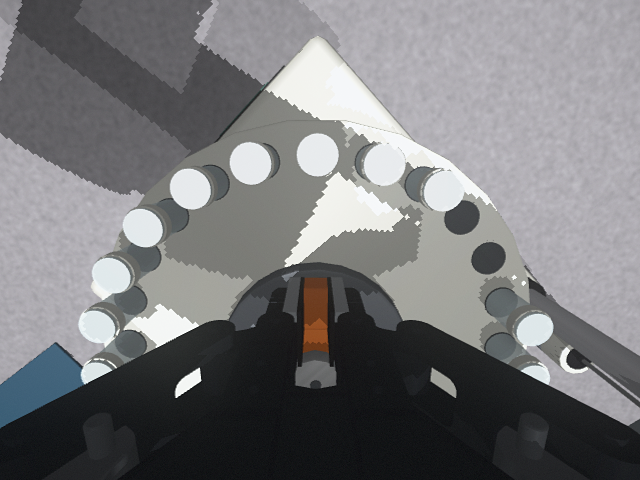

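To row units: -0.8 mm / 800 = -0.001.

```bash
echo '[{"dx":-0.001,"aperture":0},{"aperture":0}]' > next.json && python3 steer.py next.json|egrep 'eef|cont|grasp'; echo '[{"dx":0.0013,"aperture":0},{"aperture":0.3},{"aperture":0.4},{"aperture":0.4},{"aperture":0.4}]' > next.json && python3 steer.py next.json
echo '[{"dz":-0.0063,"aperture":0.4},{"dz":-0.0125,"aperture":0.4},{"dz":-0.025,"aperture":0.4},{"dz":-0.0375,"aperture":0.4},{"dz":-0.0375,"aperture":0.4}]' > next.json && python3 steer.py next.json
echo '[{"dx":-0.0375,"aperture":0.6},{"dx":-0.0375,"aperture":0.6},{"dx":-0.025,"aperture":0.6},{"aperture":0.6}]' > next.json && python3 steer.py next.json
python3 shot.py f1
echo '[{"dy":0.0438,"aperture":0.6},{"dy":0.0438,"aperture":0.6},{"aperture":0.6}]' > next.json && python3 steer.py next.json
python3 shot.py f2
python3 -c "
import cv2,numpy as np
cv2.imwrite('pics/ff.png',np.hstack([cv2.imread(f'pics/f{k}.png')[60:360,120:520] for k in (1,2)]))"
```

```text
eef_pos: [522.9, 183.5, 163.6]
contact_force: [-5.5, 8.1, 2.9]
grasp_force: 59.1
clock: 15.18
eef_pos: [523.6, 183.0, 163.7]
tcp_rot: [3.141, 0.0, 2.411]
contact_force: [0.5, 0.3, -0.1]
opening: 0.399
grasp_force: 0.0
clock: 15.6
eef_pos: [522.9, 182.9, 260.1]
tcp_rot: [-3.141, -0.0, 2.411]
contact_force: [1.2, -0.1, -0.3]
opening: 0.399
grasp_force: 0.0
clock: 15.93
eef_pos: [585.6, 127.5, 260.1]
tcp_rot: [3.14, 0.003, 2.409]
contact_force: [0.1, 0.5, -0.0]
opening: 0.6
grasp_force: 0.0
clock: 16.23
eef_pos: [632.2, 186.0, 259.3]
tcp_rot: [3.138, 0.0, 2.412]
contact_force: [-1.2, -0.9, -0.2]
opening: 0.597
grasp_force: 0.0
```

View pics/ff.png

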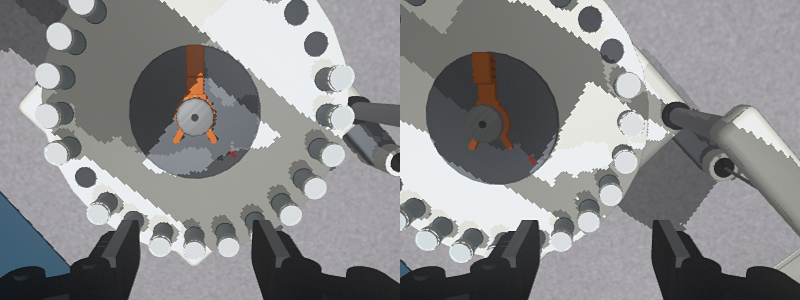

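Run:
```python
from h import *
C=[]
for k in(1,2):
    d=np.load(f"f{k}.npz"); C.append((d["K"],d["R"],d["t"]))
A=np.array([549.3,160.0]); u=np.array([np.cos(2.411),np.sin(2.411)])
for nm,a,b in (("tabend",(315.5,104.5),(201.5,112.5)),("tipL",(297.5,203),(193,210)),("tipR",(332.5,203),(231.5,209)),("dot",(315,177),(202.5,184.5))):
    X=tri(C[0],a,C[1],b); print(nm,X.round(1),"along",((X[:2]-A)@u).round(1))
```

```text
tabend [516.1 191.1 148.2] along 45.5
tipL [556.  138.  144.6] along -19.7
tipR [573.7 156.2 136.1] along -20.7
dot [550.  160.2 157.1] along -0.4
```

To row units: -20 mm / 800 = -0.025.

```bash
echo '[{"dz":-0.025,"aperture":0.6},{"aperture":0.6},{"aperture":0.6}]' > next.json && python3 steer.py next.json; python3 -c "
from rig import r, grab_frame, camera_params, sense; print(r.sign_off())"
```

```text
clock: 16.53
eef_pos: [629.4, 182.0, 279.8]
tcp_rot: [3.14, 0.001, 2.411]
contact_force: [0.0, -0.5, 0.5]
opening: 0.601
grasp_force: 0.0
the job is handed in; nothing more can be done
None
```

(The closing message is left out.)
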